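# Point-and-check a sample before logging it

## Robot

A 6-joint arm with a two-finger parallel gripper is mounted at the origin on the work surface. World frame = base frame: x ahead of the robot, y to its left, z up, the work surface at z = 0. Lengths are in m, angles in rad, forces in N, time in s.
With the tool pointing down it reaches from about 0.375 to 0.925 m from the base axis. Payload 5.7 kg.
Tool frame: the origin (TCP) lies between the finger pads, 19 mm behind the fingertips; this is the grasp point; z points along the fingers, y is the direction in which the jaws open and shut (so a half turn about z gives the same grasp; the last joint's range is limited). The gripper opens to 88 mm and grips with 3 to 60 N. Pads are 20 mm wide; open, the fingers measure 115 mm over their backs; the gripper's body (75 mm by 178 mm) begins 61 mm behind the grasp point.
Start: joints at [-0.115, 0.359, 1.51, -0, 1.272, -0.115], TCP at [0.6, -0, 0.241] pointing down, gripper open.
Joint ranges: [-2.97, 2.97], [-1.01, 2.36], [0.21, 2.38], [-0.96, 4.11], [0.2, 2.71], [-2.98, 2.98]. Speed limits (rad/s): [2.39, 2.39, 3.14, 3.14, 3.14, 3.14].

## Interface

Orientations are given as [roll, pitch, yaw] about the fixed x, y, z axes, in that order (R = Rz(yaw) Ry(pitch) Rx(roll)).
In Python, from bench import manip gives the robot as it stands.
- The arm moves only by the tool step_arm, never from a script. Its argument "commands" is text: rows parted by semicolons, each of 4 numbers parted by spaces: the shift along the tool's x, y, z in cm, then the turn about the tool's z in rad. A call has 1 to 10 rows; each row is the pose to reach, as a shift and turn from the pose commanded when the call began, along the tool's axes at that moment; what a row does not reach only later rows make up. A row lasts 1/10 s, in which the tool goes at most 50 mm and 8.59 degrees, less where a joint would pass 70% of its speed; a pose out of reach is approached as far as the arm can. A call with a gripper value outside its range is refused whole. "jaw" is the closure, from 0 (fully open) to 1 (shut), set as the call begins (left out, the last holds). The fingers move at their own pace and stop on an object; "force" is the grip in N (left out, the last holds). Time passes only in rows, so rows that repeat a pose let the fingers close. It gives the time, the measured TCP pose, the force and the opening at its end, in the units of the state.
- manip.observe(): the state, without advancing time (a new reading comes with each control period).
- manip.grab_frame(name): name is "scene" or "side" or "wrist"; returns the picture (480x640x3 uint8, red, green, blue); there is no depth.
- manip.get_calibration(name): a dict with "mtx" (3x3 intrinsics, pixels), "R" (3x3) and "t" (3): a world point X has camera coordinates R X + t; the wrist camera has in their place "T_tool_cam" (4x4, takes a point from camera to tool coordinates, whose origin is the TCP and whose axes are the flange's). Camera axes: x right, y down, z forward; pixel columns grow to the right and rows downward; lengths in m; the calibration is good to about 2 mm. A picture is of the moment at which its call begins: read the wrist's pose just before it. get_calibration takes no time and is no camera call.
- manip.hand_in(): hands the job in, once; it reports no verdict.
The state is a dict: "clock": time; "joints": joint angles; "joint_velocities": joint speeds; "joint_torque": joint torques, N m; "position": TCP position; "tcp_rot": TCP orientation; "ft_force": force on the tool from outside, world axes, zero at the start; "ft_torque": the same for the moment, N m; "finger_gap": finger opening in m.
Only numpy, scipy, OpenCV 4.12 (cv2) and the standard library are available. Lean on these libraries where they do the work, as an engineer would, in place of code of your own. Each camera call takes 0.05 s, during which the arm holds its last target. There are 200 camera calls.

## Task

Do a point-and-check of the sample and its reagent: point down at the red-capped tube in the orange rack, holding your fingertips about 2 cm over the middle of its cap for two full seconds, then point in the same way at the amber bottle with the white cap in the white tray. Then press the green button on the grey console all the way down to log the check, let it come back up and move clear. Touch no tube or bottle, do not press the red button, do not bring your fingertips down over any other tube or bottle, and leave everything else standing where it is.

Things in the scene. Friction and masses are not known exactly. Their poses are not given: they have to be found in the camera images.
- rack: Orange plastic tube rack, 226 (x) x 74 (y) x 54 mm high, fixed to the bench; origin at the centre of its underside, x along its row of four places (52 mm apart). It holds four tubes in any order; the tubes stand out about 64 mm above it.
- tray: White shallow spill tray, 270 (x) x 92 (y) x 16 mm high, fixed; origin at the centre of its underside, x along its length. Three bottles stand in it in a row, in any order, about 82 mm apart.
- console: Grey check-in console, a fixed box 150 x 150 x 62 mm with a dark screen; origin at the centre of its underside. On its top, near its -x edge, are a green button (at y = +37 mm) and a red one (at y = -37 mm), both 36 mm to -x of its centre.
- confirm_top (a point): Centre of the top face of the green confirm button (32 mm across, pressed straight down, top about 84 mm above the bench).
- confirm (a joint): Travel of the green confirm button: 0 up, 0.006 m fully down; it takes about 5 N to push it fully down and it springs back.
- cancel_top (a point): Centre of the top face of the red cancel button, same size as the green one.
- cancel (a joint): Travel of the red cancel button: 0 up, 0.006 m fully down, about 5 N.
- tip_box: Loose blue box of pipette tips with a clear lid, 85 x 120 x 69 mm high, at the back of the bench; origin at the centre of its underside.
- beaker: Loose empty glass beaker, 68 mm across and 85 mm high, at the back of the bench; origin at the centre of its underside.
- wipes: Loose green carton of wipes, 115 x 210 x 75 mm high, at the left of the bench; origin at the centre of its underside.
- tube_red: Loose white screw-cap tube with a red cap, 29 mm across (cap 34 mm), 112 mm high, about 50 g, standing in the rack with its foot 6 mm above the bench; origin at the centre of its underside, z along the tube, up.
- tube_red_cap (a point): Centre of the top face of the red cap, about 118 mm above the bench.
- tube_blue: Loose white screw-cap tube with a blue cap, 29 mm across (cap 34 mm), 112 mm high, about 50 g, standing in the rack with its foot 6 mm above the bench; origin at the centre of its underside, z along the tube, up.
- tube_blue_cap (a point): Centre of the top face of the blue cap, about 118 mm above the bench.
- tube_yellow: Loose white screw-cap tube with a yellow cap, 29 mm across (cap 34 mm), 112 mm high, about 50 g, standing in the rack with its foot 6 mm above the bench; origin at the centre of its underside, z along the tube, up.
- tube_yellow_cap (a point): Centre of the top face of the yellow cap, about 118 mm above the bench.
- tube_green: Loose white screw-cap tube with a green cap, 29 mm across (cap 34 mm), 112 mm high, about 50 g, standing in the rack with its foot 6 mm above the bench; origin at the centre of its underside, z along the tube, up.
- tube_green_cap (a point): Centre of the top face of the green cap, about 118 mm above the bench.
- bottle_amber: Loose amber glass bottle with a white cap and a paper band, 58 mm across (cap 37 mm), 126 mm high, about 250 g, standing in the spill tray with its foot 4 mm above the bench; origin at the centre of its underside, z up.
- bottle_amber_cap (a point): Centre of the top face of the cap of the amber glass bottle with a white cap, about 130 mm above the bench.
- bottle_clear: Loose clear bottle with a blue cap and a paper band, 58 mm across (cap 37 mm), 126 mm high, about 250 g, standing in the spill tray with its foot 4 mm above the bench; origin at the centre of its underside, z up.
- bottle_clear_cap (a point): Centre of the top face of the cap of the clear bottle with a blue cap, about 130 mm above the bench.
- bottle_green: Loose green glass bottle with a black cap and a paper band, 58 mm across (cap 37 mm), 126 mm high, about 250 g, standing in the spill tray with its foot 4 mm above the bench; origin at the centre of its underside, z up.
- bottle_green_cap (a point): Centre of the top face of the cap of the green glass bottle with a black cap, about 130 mm above the bench.
Things that resemble listed ones, but are neither listed nor needed, are in the scene too. What is shaped like the console but yellow is not meant.

How it is judged:
On the way, in this order (a step that is already met when the one before it is completed fails the run):
1. the fingertips dwell just above the red cap for 1.5 s (tool point within 16 mm of its middle, 21 to 62 mm above) (horizontal distance between the grasp point and tube_red_cap below 0.016 m and z of the grasp point in the frame of tube_red_cap between 0.021 and 0.062 m), for 1.5 s.
2. the fingertips dwell just above the amber bottle's white cap for 1.5 s (tool point within 16 mm of its middle, 21 to 62 mm above) (horizontal distance between the grasp point and bottle_amber_cap below 0.016 m and z of the grasp point in the frame of bottle_amber_cap between 0.021 and 0.062 m), for 1.5 s.
3. the green button is pressed down (5 of its 6 mm) (value of joint confirm above 0.005 m), for 0.1 s.
At the end, for the whole second after the job is handed in: Both buttons are up (within 1.5 mm), every tube and bottle is upright and within 12 mm of where it stood, and the tip box, beaker and wipes carton are within 20 mm of where they stood (value of joint each of confirm, cancel below 0.0015 m and distance of each of tube_red, tube_blue, tube_yellow, tube_green, bottle_amber, bottle_clear, bottle_green from where it was at the start of the episode below 0.012 m and angle between each of tube_red, tube_blue, tube_yellow, tube_green, bottle_amber, bottle_clear, bottle_green's own z axis and vertical below 0.1 rad and distance of each of tip_box, beaker, wipes from where it was at the start of the episode below 0.02 m); the robot touches nothing.
It fails at once if a tube or bottle is touched by the robot (over 0.5 N) (contact force between any of tube_red, tube_blue, tube_yellow, tube_green, bottle_amber, bottle_clear, bottle_green and the fingers above 0.5 N or contact force between any of tube_red, tube_blue, tube_yellow, tube_green, bottle_amber, bottle_clear, bottle_green and the arm above 0.5 N).
It fails at once if a tube or bottle is moved or lifted by more than 12 mm (distance of any of tube_red, tube_blue, tube_yellow, tube_green, bottle_amber, bottle_clear, bottle_green from where it was at the start of the episode above 0.012 m).
It fails at once if the tip box, beaker or wipes carton is moved by more than 20 mm (distance of any of tip_box, beaker, wipes from where it was at the start of the episode above 0.02 m).
It fails at once if the red button is pressed by more than 3 mm (value of joint cancel above 0.003 m).
It fails at once if the fingertips are brought down close (under 25 mm) over the middle of the wrong tube or bottle ((horizontal distance between the grasp point and tube_blue_cap below 0.014 m and z of the grasp point in the frame of tube_blue_cap below 0.044 m) or (horizontal distance between the grasp point and tube_yellow_cap below 0.014 m and z of the grasp point in the frame of tube_yellow_cap below 0.044 m) or (horizontal distance between the grasp point and tube_green_cap below 0.014 m and z of the grasp point in the frame of tube_green_cap below 0.044 m) or (horizontal distance between the grasp point and bottle_clear_cap below 0.014 m and z of the grasp point in the frame of bottle_clear_cap below 0.044 m) or (horizontal distance between the grasp point and bottle_green_cap below 0.014 m and z of the grasp point in the frame of bottle_green_cap below 0.044 m)).
It also fails if it takes over 56 s, if anything falls off the work surface, if the arm or the gripper's body presses on something with over 40 N, if the wrist force passes 120 N, or if a joint passes its speed limit or range.

## Working session

There is one attempt and no reset: what is moved stays moved. The work goes in short steps, Python scripts to look and compute and a tool call to move; the robot and the scene stay as the last step left them, time stands still between calls to the robot, and variables do not carry over. Pictures are saved under pics/ and viewed, about 8 in all and at most 12, crops included, and the job is handed in when it is done.

Besides the shell and the picture viewer there is one more tool, called after "Call:" as name(argument=value, ...), one argument or row to a line, values as JSON. step_arm: Moves the arm, as the interface text tells. Its arguments: {"type":"object","properties":{"commands":{"type":"string"},"jaw":{"type":"number"},"force":{"type":"number"}},"required":["commands"]}

```bash
mkdir -p pics; cat > h.py <<'E'
import numpy as np, cv2
from bench import manip
def ray(name,u,v,z):
    c=manip.get_calibration(name);K=np.array(c["mtx"]);R=np.array(c["R"]);t=np.array(c["t"]).ravel()
    d=R.T@np.linalg.solve(K,[u,v,1]);o=-R.T@t
    return o+d*(z-o[2])/d[2]
def save(name,f):
    im=manip.grab_frame(name)[:,:,::-1];cv2.imwrite(f"pics/{f}.png",im);return im
E
python3 - <<'E'
from h import *
save("scene","s0");save("side","d0")
s=manip.observe();print(s["clock"],s["position"],s["tcp_rot"],s["finger_gap"],s["ft_force"])
E
```

```text
0.1 [5.99413553e-01 3.28343428e-05 2.40624070e-01] [-3.13998297e+00 -1.72501565e-04  1.57074079e+00] 0.0878625773659944 [ 1.20860844 -0.36370109 -0.75612509]
```

View pics/s0.png

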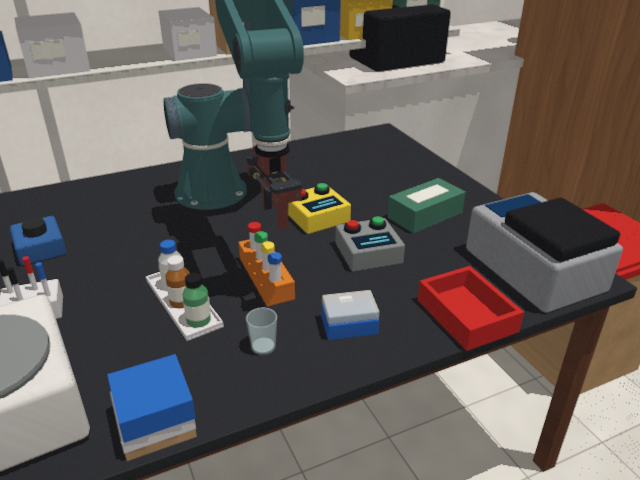

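View pics/d0.png

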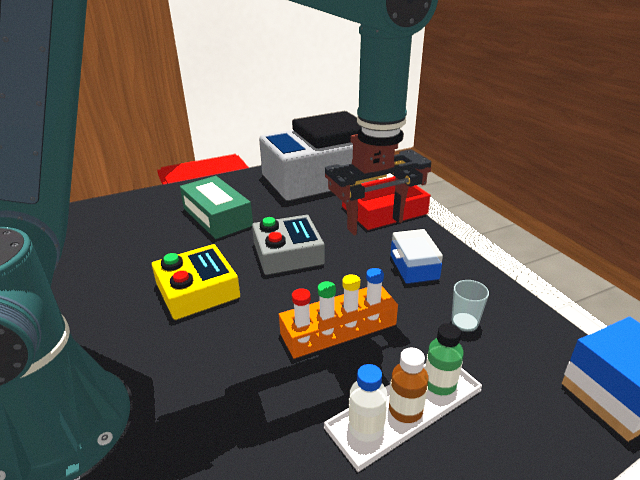

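The scene view has the robot at the back. These are the things that could be confused:
- **Red cap:** tube at side (301,296) / scene (255,229), next to the green, yellow and blue caps.
- **White cap:** amber bottle at side (411,357) / scene (176,262), between the blue-capped clear bottle and the black-capped green bottle.
- **Green button:** the grey console's is at side (268,223) / scene (377,222). The yellow console's, at side (172,260), is the decoy.

I'll check these in one enlarged crop.

```bash
python3 - <<'E'
from h import *
d=cv2.imread("pics/d0.png");s=cv2.imread("pics/s0.png")
a=cv2.resize(d[200:400,240:480],None,fx=3,fy=3,interpolation=cv2.INTER_CUBIC)
cv2.imwrite("pics/c0.png",a[:600])
b=cv2.resize(s[170:320,140:420],None,fx=2.8,fy=2.8,interpolation=cv2.INTER_CUBIC);cv2.imwrite("pics/c1.png",b)
for n,p in (("side",[(301,295,.118),(326,288,.118),(351,281,.118),(375,272,.118),(369,373,.13),(412,355,.13),(449,333,.13),(268,222,.084),(276,237,.084)]),
 ("scene",[(255,227,.118),(261,238,.118),(268,247,.118),(275,258,.118),(168,245,.13),(176,258,.13),(195,281,.13),(377,220,.084),(352,225,.084)])):
  for u,v,z in p: print(n,u,v,ray(n,u,v,z).round(4))
E
```

```text
side 301 295 [ 0.4438 -0.0076  0.118 ]
side 326 288 [ 0.4939 -0.0097  0.118 ]
side 351 281 [ 0.546  -0.0118  0.118 ]
side 375 272 [ 0.6017 -0.0075  0.118 ]
side 369 373 [ 0.4558 -0.2327  0.13  ]
side 412 355 [ 0.5332 -0.2311  0.13  ]
side 449 333 [ 0.6145 -0.2177  0.13  ]
side 268 222 [0.4992 0.3242 0.084 ]
side 276 237 [0.492  0.2512 0.084 ]
scene 255 227 [ 0.4564 -0.0035  0.118 ]
scene 261 238 [ 0.513  -0.0079  0.118 ]
scene 268 247 [ 0.559  -0.0066  0.118 ]
scene 275 258 [ 0.6109 -0.0085  0.118 ]
scene 168 245 [ 0.4658 -0.2313  0.13  ]
scene 176 258 [ 0.5295 -0.227   0.13  ]
scene 195 281 [ 0.6371 -0.2103  0.13  ]
scene 377 220 [0.5094 0.3331 0.084 ]
scene 352 225 [0.5041 0.2578 0.084 ]
```

View pics/c0.png

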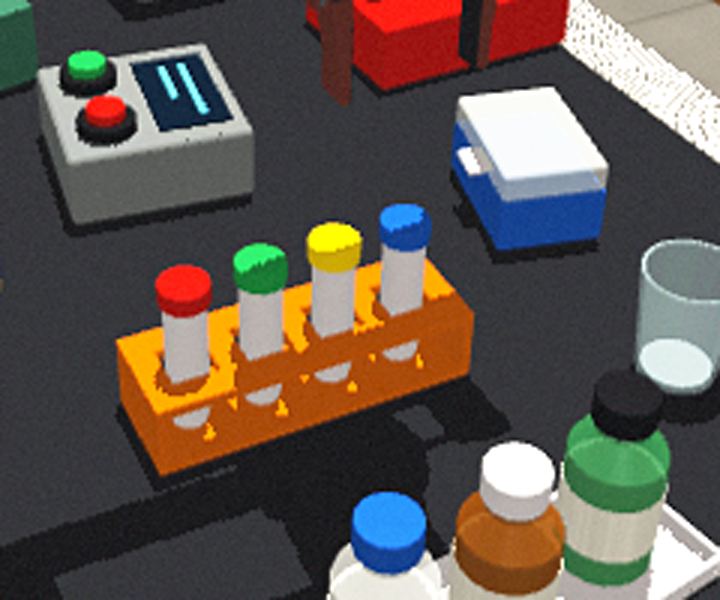

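View pics/c1.png

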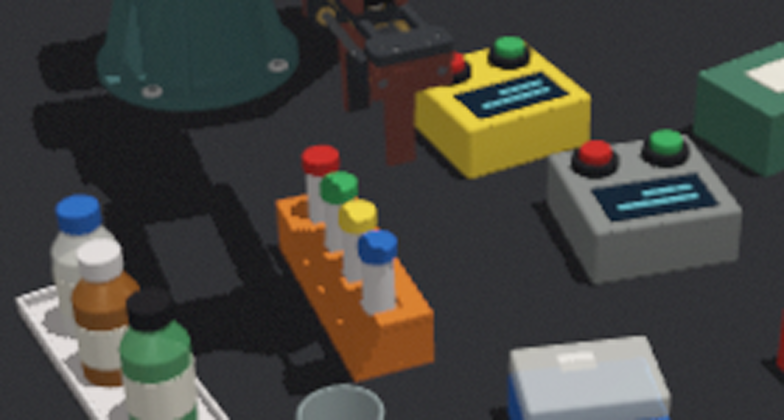

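The crops confirm the three targets, and the candidates are spaced as described. I'll refine the top-face centres now.

```bash
python3 - <<'E'
from h import *
from scipy.optimize import least_squares
for nm,ps,pc,z in (("red",(301.3,292.7),(254.6,224.6),.118),("amber",(412.7,353.3),(175.4,259),.13),("green",(269,219.5),(377.9,218.3),.084)):
  a=ray("side",*ps,z);b=ray("scene",*pc,z)
  def f(X):
    r=[]
    for n,p in(("side",ps),("scene",pc)):
      c=manip.get_calibration(n);q=np.array(c["mtx"])@(np.array(c["R"])@X+np.array(c["t"]).ravel());r+=list(q[:2]/q[2]-p)
    return r
  s=least_squares(f,a);print(nm,a.round(4),b.round(4),"free",s.x.round(4),np.round(s.fun,1))
E
```

```text
red [ 0.4469 -0.0017  0.118 ] [ 4.446e-01 -4.000e-04  1.180e-01] free [ 0.4467 -0.0017  0.1185] [-0.1 -0.2 -0.2  0.3]
amber [ 0.5362 -0.2286  0.13  ] [ 0.533  -0.2293  0.13  ] free [ 0.5353 -0.2297  0.1315] [-0. -0. -0.  0.]
green [0.5056 0.3345 0.084 ] [0.5024 0.34   0.084 ] free [0.5058 0.337  0.0843] [-0.3 -0.6 -0.3  0.7]
```

Call:
step_arm(
  commands="0 0 0 0; 0 0 0 0; 0 0 0 0; 0 0 0 0; 0 0 0 0",
  jaw=1,
)

```text
clock: 0.6
position: [0.6, 0.0, 0.2413]
tcp_rot: [-3.142, -0.0, 1.571]
ft_force: [-0.3, -0.2, -0.4]
finger_gap: 0.0513
```

Both views agree within 3–5 mm, and the triangulated heights (0.1185, 0.1315, 0.084) match the given ones. I'll go above red first.

Call:
step_arm(
  commands="0 -4 0 0; 0 -8 0 0; 0 -12 0 0; 0 -15.4 0 0; 0 -15.4 0 0; 0 -15.4 0 0; 0 -15.4 2 0; 0 -15.4 2 0; 0 -15.4 2 0",
)

```text
clock: 1.5
position: [0.4469, -0.0001, 0.2214]
tcp_rot: [-3.141, -0.0, 1.571]
ft_force: [0.6, -0.1, 0.5]
finger_gap: 0.0002
```

```bash
python3 - <<'E'
from h import *
from scipy.spatial.transform import Rotation as Ro
s=manip.observe();im=save("wrist","w0");c=manip.get_calibration("wrist")
T=np.array(c["T_tool_cam"]);K=np.array(c["mtx"]);print(s["position"],s["tcp_rot"],s["finger_gap"])
R=Ro.from_euler("xyz",s["tcp_rot"]).as_matrix()
for X in ([.446,-.001,.118],):
  q=K@(T[:3,:3].T@(R.T@(np.array(X)-s["position"])-T[:3,3]));print(q[:2]/q[2]); cv2.drawMarker(im,tuple(int(i) for i in q[:2]/q[2]),(255,0,255),0,20)
cv2.imwrite("pics/w0m.png",im)
E
```

```text
[ 4.46893206e-01 -6.61609313e-05  2.21353393e-01] [-3.14110497e+00 -9.74942720e-05  1.57092185e+00] 0.000169339912001844
[314.37101629 252.41792532]Traceback (most recent call last):
  File "<stdin>", line 7, in <module>
cv2.error: OpenCV(4.12.0) :-1: error: (-5:Bad argument) in function 'drawMarker'
> Overload resolution failed:
>  - Layout of the output array img is incompatible with cv::Mat
>  - Expected Ptr<cv::UMat> for argument 'img'
```

View pics/w0.png

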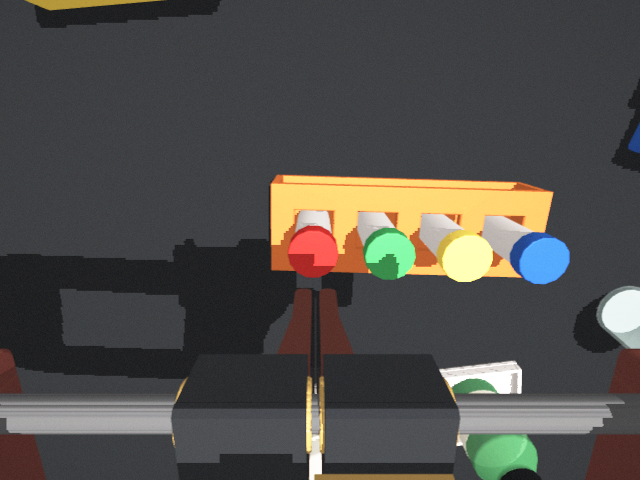

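The wrist view shows the red cap at (313,251), against a predicted (314,252), so the aim is within about 1 mm. Next I'll descend to 4 cm between the grasp point and the cap (fingertips about 2 cm above it) and dwell.

Call:
step_arm(
  commands="-0.1 0 2 0; -0.1 0 4 0; -0.1 0 6.1 0; -0.1 0 6.1 0; -0.1 0 6.1 0; -0.1 0 6.1 0; -0.1 0 6.1 0; -0.1 0 6.1 0; -0.1 0 6.1 0; -0.1 0 6.1 0",
)

```text
clock: 2.55
position: [0.4461, -0.001, 0.1606]
tcp_rot: [3.141, 0.0, 1.571]
ft_force: [0.3, -0.1, -0.7]
finger_gap: 0.0005
```

Call:
step_arm(
  commands="0 0 0 0; 0 0 0 0; 0 0 0 0; 0 0 0 0; 0 0 0 0; 0 0 0 0; 0 0 0 0; 0 0 0 0; 0 0 0 0; 0 0 0 0",
)

```text
clock: 3.55
position: [0.446, -0.001, 0.1603]
tcp_rot: [-3.141, -0.0, 1.571]
ft_force: [-1.1, 0.5, -0.2]
finger_gap: 0.0007
```

Call:
step_arm(
  commands="0 0 0 0; 0 0 0 0; 0 0 0 0; 0 0 0 0; 0 0 0 0; 0 0 0 0; 0 0 0 0; 0 0 0 0",
)

```text
clock: 4.35
position: [0.4459, -0.001, 0.1603]
tcp_rot: [-3.141, -0.0, 1.571]
ft_force: [0.9, -0.2, 0.0]
finger_gap: 0.0002
```

Call:
step_arm(
  commands="0 0 -4 0; 0 0 -8 0; -5 2 -9 0; -10 4 -9 0; -15 6 -9 0; -19 8 -9 0; -22.7 8.8 -9 0; -22.7 8.8 -9 0; -22.7 8.8 -9 0; -22.7 8.8 -9 0",
)

```text
clock: 5.35
position: [0.5332, -0.2268, 0.25]
tcp_rot: [-3.14, -0.001, 1.571]
ft_force: [0.1, -0.2, -0.0]
finger_gap: 0.0005
```

```bash
python3 - <<'E'
from h import *
from scipy.spatial.transform import Rotation as Ro
s=manip.observe();im=save("wrist","w1").copy();c=manip.get_calibration("wrist")
T=np.array(c["T_tool_cam"]);K=np.array(c["mtx"]);print(s["clock"],s["position"],s["finger_gap"])
R=Ro.from_euler("xyz",s["tcp_rot"]).as_matrix()
q=K@(T[:3,:3].T@(R.T@(np.array([.535,-.229,.13])-s["position"])-T[:3,3]));print(q[:2]/q[2])
E
```

```text
5.35 [ 0.5332456  -0.22684112  0.24999013] 0.0004638564708468214
[318.26940586 246.68203164]
```

View pics/w1.png

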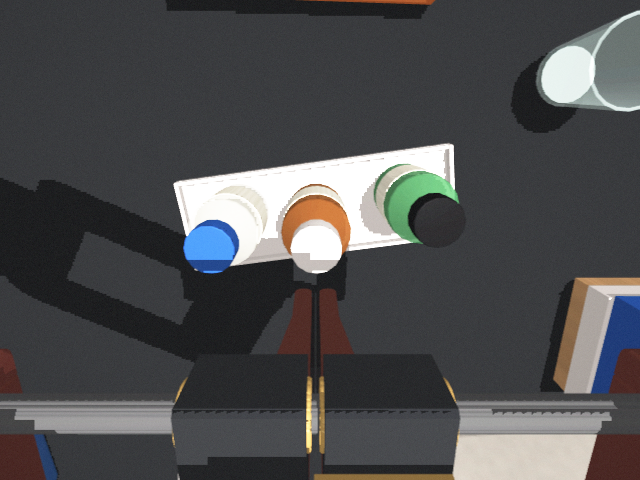

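The white cap is at (317,246), against a predicted (318,247). I'll descend and dwell, then go over to the console.

Call:
step_arm(
  commands="-0.2 0.1 3 0; -0.2 0.1 6 0; -0.2 0.1 7.9 0; -0.2 0.1 7.9 0; -0.2 0.1 7.9 0; -0.2 0.1 7.9 0; -0.2 0.1 7.9 0; -0.2 0.1 7.9 0; -0.2 0.1 7.9 0; -0.2 0.1 7.9 0",
)

```text
clock: 6.4
position: [0.5351, -0.2301, 0.1716]
tcp_rot: [3.141, 0.0, 1.571]
ft_force: [-0.8, -1.0, 1.1]
finger_gap: 0.0005
```

Call:
step_arm(
  commands="0 0 0 0; 0 0 0 0; 0 0 0 0; 0 0 0 0; 0 0 0 0; 0 0 0 0; 0 0 0 0; 0 0 0 0; 0 0 0 0; 0 0 0 0",
)

```text
clock: 7.4
position: [0.535, -0.23, 0.1713]
tcp_rot: [-3.142, -0.0, 1.571]
ft_force: [-0.2, 0.4, 0.2]
finger_gap: 0.0006
```

Call:
step_arm(
  commands="0 0 0 0; 0 0 0 0; 0 0 0 0; 0 0 0 0; 0 0 0 0; 0 0 0 0; 0 0 0 0; 0 0 0 0",
)

```text
clock: 8.2
position: [0.535, -0.23, 0.1714]
tcp_rot: [-3.142, 0.0, 1.571]
ft_force: [1.2, 0.2, 0.2]
finger_gap: 0.0005
```

Call:
step_arm(
  commands="0 0 -4 0; 0 0 -8 0; 4 0 -8 0; 8 0 -8 0; 12 0 -8 0; 16 0 -8 0; 20 0 -8 0; 24 0 -8 0; 28 0 -8 0; 32 -1 -8 0",
)

```text
clock: 9.2
position: [0.5258, 0.0916, 0.2515]
tcp_rot: [3.14, -0.0, 1.571]
ft_force: [0.3, 0.2, -0.4]
finger_gap: 0.0002
```

Call:
step_arm(
  commands="4 0 0 0; 8 0 0 0; 12 -0.5 0 0; 16 -1 0 0; 20 -1.9 0 0; 24 -1.9 0 0; 24.6 -1.9 0 0; 24.6 -1.9 0 0; 24.6 -1.9 0 0; 24.6 -1.9 0 0",
)

```text
clock: 10.2
position: [0.5061, 0.3345, 0.2513]
tcp_rot: [-3.141, 0.001, 1.569]
ft_force: [0.5, -0.2, -0.3]
finger_gap: 0.0006
```

```bash
python3 - <<'E'
from h import *
from scipy.spatial.transform import Rotation as Ro
s=manip.observe();im=save("wrist","w2").copy();c=manip.get_calibration("wrist")
T=np.array(c["T_tool_cam"]);K=np.array(c["mtx"]);print(s["clock"],s["position"],s["finger_gap"],s["ft_force"])
R=Ro.from_euler("xyz",s["tcp_rot"]).as_matrix()
q=K@(T[:3,:3].T@(R.T@(np.array([.505,.3365,.084])-s["position"])-T[:3,3]));print(q[:2]/q[2])
E
```

```text
10.2 [0.50608262 0.33450502 0.25127347] 0.0006079299938388736 [ 0.45840572 -0.19679802 -0.25001401]
[314.3060827  223.88993987]
```

View pics/w2.png

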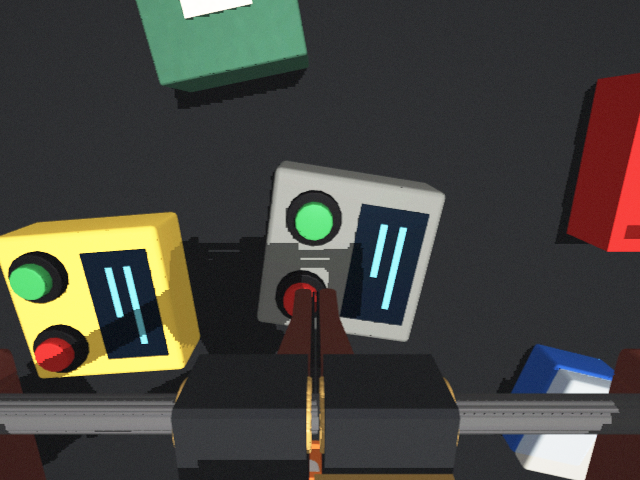

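The grey console's green button is at (313.5,221), against a predicted (314,224), so I'll shift about +3 mm in y. I'll descend to just above it and then press in small steps.

Call:
step_arm(
  commands="0.4 -0.1 3 0; 0.4 -0.1 6 0; 0.4 -0.1 9 0; 0.4 -0.1 12 0; 0.4 -0.1 14 0; 0.4 -0.1 14.5 0; 0.4 -0.1 14.5 0; 0.4 -0.1 14.5 0",
)

```text
clock: 11.05
position: [0.5059, 0.34, 0.1075]
tcp_rot: [3.14, -0.001, 1.57]
ft_force: [0.3, -0.3, 0.4]
finger_gap: 0.0007
```

Call:
step_arm(
  commands="0 0 0.2 0; 0 0 0.4 0; 0 0 0.6 0; 0 0 0.7 0; 0 0 0.7 0; 0 0 0.7 0",
)

```text
clock: 11.65
position: [0.5056, 0.3403, 0.0998]
tcp_rot: [3.14, -0.001, 1.571]
ft_force: [1.7, 0.2, 3.5]
finger_gap: 0.0009
```

Call:
step_arm(
  commands="0 0 0.2 0; 0 0 0.3 0; 0 0 0.4 0; 0 0 0.4 0; 0 0 0.4 0; 0 0 0.4 0",
)

```text
clock: 12.25
position: [0.5057, 0.3404, 0.0969]
tcp_rot: [3.14, -0.001, 1.571]
ft_force: [-0.5, -0.9, 14.7]
finger_gap: 0.0005
```

At 14.7 N and tip height 0.078 the button is on its stop and has been held for more than 0.1 s. I'll release it and move clear.

Call:
step_arm(
  commands="0 0 0 0; 0 0 0 0; 0 0 -1 0; 0 0 -3 0; 0 0 -6 0; 0 0 -10 0; 0 0 -14 0; 0 0 -16 0; 0 0 -16 0; 0 0 -16 0",
)

```text
clock: 13.25
position: [0.5041, 0.3396, 0.2544]
tcp_rot: [-3.14, 0.001, 1.571]
ft_force: [-0.1, -0.3, -0.4]
finger_gap: 0.0005
```

Call:
step_arm(
  commands="-3 0 0 0; -6 0 0 0; -10 0 0 0; -14 0 0 0; -16 0 0 0; -16 0 0 0; -16 0 0 0; -16 0 0 0; -16 0 0 0; -16 0 0 0",
)

```text
clock: 14.25
position: [0.5048, 0.1809, 0.2551]
tcp_rot: [-3.141, -0.0, 1.572]
ft_force: [0.1, 0.3, -0.2]
finger_gap: 0.0004
```

```bash
python3 - <<'E'
from h import *
a=save("side","d1");s=manip.observe();print(s["clock"],s["position"],s["ft_force"])
d0=cv2.imread("pics/d0.png");m=np.hstack([d0[190:470,140:500],a[190:470,140:500]]);cv2.imwrite("pics/cmp.png",m)
E
```

```text
14.3 [0.50488944 0.18075476 0.25520616] [-0.51941079 -0.28781225  0.1091704 ]
```

View pics/cmp.png

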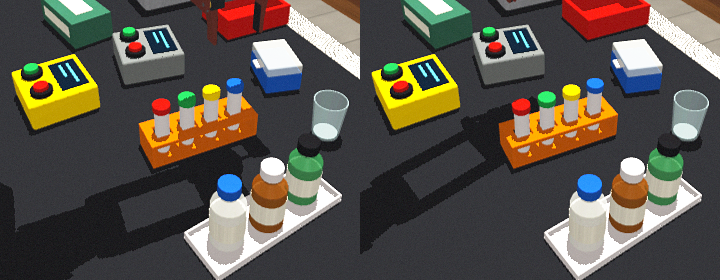

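The before and after views match: both buttons are up, nothing has moved, and the arm is clear.

```bash
python3 -c "
from bench import manip
print(manip.hand_in())"
```

```text
the job is handed in; nothing more can be done
None
```

The point-and-check is done and handed in; the interface gives no verdict.

- **Pointing:** I held the closed fingertips about 2 cm above the red cap, then above the amber bottle's white cap, for just over 2 s each. The wrist camera put the aim within about 1–2 mm of both cap centres.
- **Button:** I pressed the grey console's green button onto its stop, at 14.7 N with the fingertips at 78 mm. I then released it and moved clear.
- **Last checks:** The side views before and after match. Both buttons are up, and every tube, every bottle, the tip box and the beaker look unmoved, as does the visible part of the wipes carton. The contact force is about zero, and the clock read 14.3 s of the 56 s allowed. No check failed or disagreed beyond a few millimetres between cameras.

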